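# Hold the dust box flap at its inspection mark

### The arm

A 6-joint arm with a two-finger parallel gripper is mounted at the origin on the work surface. World frame = base frame: x ahead of the robot, y to its left, z up, the work surface at z = 0. Lengths are in m, angles in degrees, forces in N, time in s.
With the tool pointing down it reaches from about 0.35 to 0.85 m from the base axis. Payload 8.1 kg.
Tool frame: the origin (TCP) lies at the very end of the fingers, on their centre line; the grasp point (between the pads) lies 19 mm behind it (env.hold_point_z is the distance from the TCP to the grasp point, in m); z points along the fingers, y is the line along which they close (so a half turn about z gives the same grasp; the last joint's range is limited). The gripper opens to 93 mm and grips with 3 to 60 N. Pads are 15 mm wide; open, the fingers measure 128 mm over their backs; the gripper's body (75 mm by 188 mm) begins 65 mm behind the grasp point.
Start: joints at [65.409, 7.471, 85.268, -0, 87.261, -4.893], TCP at [0.202, 0.565, 0.219] pointing down, gripper open.
Joint ranges: [-169.43, 169.43], [-51.17, 129.36], [1.28, 143.12], [-76.62, 256.62], [0, 156.53], [-152.29, 152.29]. Speed limits (degrees/s): [136.94, 136.94, 159.86, 180, 180, 180].

### API

Orientations are given as a 3x3 rotation matrix whose columns are the frame's x, y, z axes.
In Python, from bench import env gives the robot as it stands.
- The arm moves only by the shell command python3 -m crank 'ROWS'. ROWS is JSON, one flat list of numbers, 7 for each row, row after row: the turn, a rotation vector about the world's x, y, z normalised to -1 to 1, where 1 is 0.5 rad, then the shift along the world's x, y, z normalised to -1 to 1, where 1 is 0.4 m, then the finger opening in mm, from 0 to 93. A call has 1 to 8 rows; each row shifts and turns the commanded pose from where the row before left it; what a row does not reach is not made up. A row lasts 1/10 s, in which the tool goes at most 50 mm and 8.59 degrees, less where a joint would pass 70% of its speed; a pose out of reach is approached as far as the arm can. A call with a number of a shift or a turn outside -1 to 1 is refused whole. A call with a gripper value outside its range is refused whole. The fingers move at their own pace and stop on an object; the grip force is fixed at half the most. Time passes only in rows, so rows that do not move let the fingers close. It gives the time, the measured TCP pose, the force, the opening and the grip force at its end, in the units of the state.
- env.read_state(): the state, without advancing time (a new reading comes with each control period).
- env.read_camera(name): name is "scene" or "top"; returns (picture, depth): 384x512x3 uint8, blue, green, red; 384x512 float32, m along the optical axis (not along the pixel's ray), 0 where there is no reading.
- env.camera_info(name): a dict with "K" (3x3 intrinsics, pixels), "rvec" (rotation vector, rad) and "tvec" (3), from world to camera coordinates, as OpenCV has them. Camera axes: x right, y down, z forward; pixel columns grow to the right and rows downward; lengths in m; the calibration is good to about 2 mm. A picture is of the moment at which its call begins. camera_info takes no time and is no camera call.
- env.job_done(): hands the job in; it is judged then, once.
The state is a dict: "time_s": time; "qpos": joint angles; "qd": joint speeds; "joint_efforts": joint torques, N m; "eef_pos": TCP position; "orientation": TCP orientation; "contact_force": force on the tool from outside, world axes, zero at the start; "ft_torque": the same for the moment, N m; "finger_gap": opening from 0.0 (shut) to 1.0 (fully open); "grip_force": force on a finger pad.
Only numpy, scipy, OpenCV 4.12 (cv2) and the standard library are available. Lean on these libraries where they do the work, as an engineer would, in place of code of your own. Each camera call takes 0.05 s, during which the arm holds its last target. There are 200 camera calls.

### The job

Take the wooden ring clamp off the green flap of the dust box and lay it flat in the blue tray, with the flap still shut. Then lift the flap by its yellow handle until it lines up with the red pointer on the box's angle arc, and finish while holding it there, at rest: the flap falls shut if let go. Leave the pointer's setting and the other things on the bench as they are.

Things in the scene. Friction and masses are not known exactly. Their poses are not given: they have to be found in the camera images.
- box: Grey dust box, open on top, fixed, 160 (x) by 200 (y) by 90 mm high. Origin: centre of its underside, z up; the flap's handle is at its front (own -x), a 50 mm long spigot at its back. On its left side (+y), 112 mm from the middle, stands a thin upright metal quarter-circle of radius 130 mm about the hinge line, rising 133 mm above the hinge, ticked every 10 degrees.
- flap_hinge (a point): Middle of the flap's hinge line, on the top of the box's far edge: 80 mm along the box's +x from its centre, 90 mm above the bench. The hinge line runs along the box's y.
- flap (a joint): Angle of the green flap, rad: 0 lying shut and level on the box, growing as its front edge swings up about the hinge (1.57 upright). It moves freely, weighs 0.3 to 0.5 kg and falls shut when let go. A plate 166 by 200 mm, 6 mm thick, white stripe on its left edge; shut, its upper face is 97 mm above the bench.
- flap_bar (a point): Middle of the flap's yellow handle: a round bar 10 mm thick, 90 mm long, parallel to the hinge, on two arms in the flap's plane, 49 mm ahead of the flap's front edge, 215 mm from the hinge line and 4 mm off it along the flap's normal (94 mm above the bench when shut). It can be pinched from above at any angle and turns between the fingers. Site x axis: along the flap, handle to hinge.
- mark (a joint): Angle of the red pointer in rad, on the same hinge line and measured the same way as the flap's angle: the flap is at the mark when both are equal. Set between 0.6 and 1.15 at the start; a stiff joint that keeps its setting unless pushed.
- mark_tip (a point): End of the red pointer, a thin red bar with a thicker red tip, 150 mm from the hinge line and 118 mm to the left (+y) of the box's middle. Its x axis lies along the pointer, from tip to hinge.
- clamp: Wooden ring clamp (jeweller's hand vise): a bar 130 (its x) by 26 (y) by 24 mm (z), with a steel band round its middle and a reddish end, 80 g, lying flat on the flap at the start, roughly crosswise. Origin: centre of its underside, z up.
- tray: Blue open tray, fixed to the bench, 210 (x) by 130 (y) by 25 mm high, walls and floor 4 to 5 mm thick, empty; to the left or to the right of the box. Origin: centre of its underside.
- slab: Loose white soldering slab 170 (x) by 120 (y) by 14 mm, on the other side of the box from the tray; origin at its underside. To be left alone.
- jar: Loose glass jar with a steel cap, 64 mm wide, 85 mm high, behind and beside the box; origin at its underside. To be left alone.
- pots: Loose stack of white round pots, 90 mm wide, 100 mm high, behind and beside the box; origin at its underside. To be left alone.
- toolpot: Loose white pot, 72 mm wide, with three upright tools in it, 150 mm high over all, far to the left; origin at its underside. To be left alone.
- hammer: Loose hammer, about 260 mm long, far to the right. To be left alone.
- tin: Loose flat green tin, 60 mm wide, 28 mm high, near the robot on the right; origin at its underside. To be left alone.

How it is judged (in metres and radians):
On the way:
1. the ring clamp lies released in the tray while the flap is still shut (horizontal distance between clamp and tray below 0.065 m and z of clamp in the frame of tray below 0.012 m and angle between clamp's own z axis and vertical below 0.15 rad and contact force between the fingers and clamp below 0.1 N and linear speed of clamp below 0.03 m/s and value of joint flap below 0.08 rad), for 0.2 s.
At the end, for the whole second after the job is handed in: The flap is within 0.07 rad (4 degrees) of the red pointer's angle, at rest (below 0.05 rad/s), held by the fingers (contact over 1 N) with nothing propping it; the ring clamp lies flat and still in the tray (centre within 65 mm of the tray's centre) (angle between the x axis of flap_bar and the x axis of mark_tip, either way round below 0.07 rad and velocity of joint flap between -0.05 and 0.05 rad/s and contact force between the fingers and flap above 1 N and contact force between flap and clamp below 0.1 N and horizontal distance between clamp and tray below 0.065 m and z of clamp in the frame of tray below 0.012 m and angle between clamp's own z axis and vertical below 0.15 rad and linear speed of clamp below 0.03 m/s); the arm keeps its last pose, push and grip.
It fails at once if the red pointer's setting was changed (tip moved over 10 mm) (distance of mark_tip from where it was at the start of the episode above 0.01 m).
It fails at once if the ring clamp fell off the bench (height (world z) of clamp below -0.05 m).
It fails at once if one of the other loose things (slab, jar, pots, tool pot, hammer, tin) was moved over 40 mm (distance of any of slab, jar, pots, toolpot, hammer, tin from where it was at the start of the episode above 0.04 m).
It also fails if it takes over 56 s, if anything falls off the work surface, if the arm or the gripper's body presses on something with over 40 N, if the wrist force passes 120 N, or if a joint passes its speed limit or range.

## Working session

There is one attempt and no reset: what is moved stays moved. The work goes in short steps, Python scripts to look and compute and a shell command to move; the robot and the scene stay as the last step left them, time stands still between calls to the robot, and variables do not carry over. Pictures are saved under pics/ and viewed, at most 10 in all, crops included, and the job is handed in when it is done.

```bash
mkdir -p pics; ls
cat > h.py <<'E'
import numpy as np, cv2
from bench import env
def cam(n):
    i=env.camera_info(n); K=np.array(i["K"],float); R=cv2.Rodrigues(np.array(i["rvec"],float))[0]; t=np.array(i["tvec"],float).ravel()
    return K,R,t
def ray(n,u,v):
    K,R,t=cam(n); return -R.T@t, R.T@np.linalg.inv(K)@np.array([u,v,1.])
def onz(n,u,v,z):
    c,d=ray(n,u,v); return c+d*(z-c[2])/d[2]
def cloud(n,D):
    K,R,t=cam(n); v,u=np.indices(D.shape); 
    p=np.stack([(u-K[0,2])/K[0,0]*D,(v-K[1,2])/K[1,1]*D,D],-1); return (p-t)@R
def proj(n,P):
    K,R,t=cam(n); q=K@(R@np.array(P)+t); return q[:2]/q[2]
E
python3 - <<'E'
from h import *
for n in ("scene","top"):
    I,D=env.read_camera(n); cv2.imwrite(f"pics/{n}0.png",I); np.save(n+"0.npy",D)
    print(n,ray(n,256,192),cam(n)[0][0,0])
print(env.read_state(),env.hold_point_z)
E
```

```text
pics
scene (array([1.40135272, 0.49697573, 1.09016071]), array([-0.61169372, -0.35597823, -0.70656078])) 438.9365178016553
top (array([0.18124912, 0.00718367, 1.63981346]), array([ 0.2132132 , -0.00892745, -0.97697265])) 482.95937535254484
{'time_s': 0.1, 'qpos': array([ 6.54072341e+01,  7.50945279e+00,  8.53228518e+01, -5.46393736e-04,
        8.72602285e+01, -4.89073791e+00]), 'qd': array([ 0.05803427, -0.0039516 , -0.19052125, -0.01645947,  0.0661618 ,
       -0.03014852]), 'joint_efforts': array([ 1.10253775e-03, -5.61333847e+01, -4.93098807e+01,  7.70556531e-02,
        2.89990852e-02, -7.47786839e-05]), 'eef_pos': array([0.20202703, 0.56443173, 0.21770798]), 'orientation': array([[-9.41458727e-01,  3.37127611e-01, -6.63449881e-04],
       [ 3.37128239e-01,  9.41457584e-01, -1.47247237e-03],
       [ 1.28198828e-04, -1.60993966e-03, -9.99998696e-01]]), 'contact_force': array([ 0.23833965,  0.33087078, -0.72080018]), 'ft_torque': array([-0.01636612, -0.01527987,  0.04395134]), 'grip_force': 0.0, 'finger_gap': 1.0010299807860847} 0.0188
```

View pics/scene0.png

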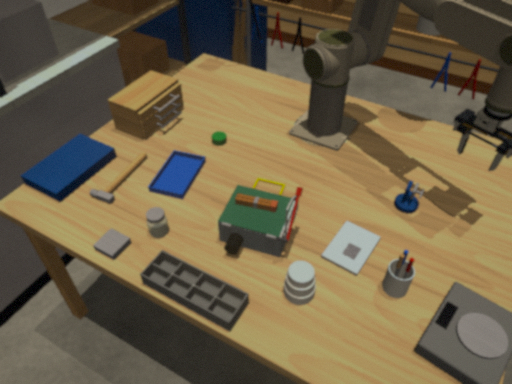

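View pics/top0.png

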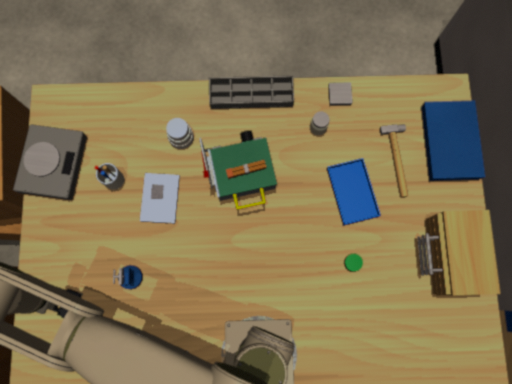

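The top view shows the box at about (243,167), with the clamp at (246,169), the yellow handle at (250,203) and the red pointer at (206,165). The tray is at (353,191), right of the box, and the slab is at (160,198). The scene view agrees: clamp (258,201), handle (270,185), pointer (297,205), tray (178,173).

```bash
cat > m.py <<'E'
from h import *
def blob(hsv,lo,hi,roi):
    m=cv2.inRange(hsv,lo,hi); k=np.zeros_like(m); x0,y0,x1,y1=roi; k[y0:y1,x0:x1]=m[y0:y1,x0:x1]
    return k
R={"top":dict(clamp=((5,120,90),(18,255,255),(215,150,275,185)),yellow=((22,140,120),(35,255,255),(225,180,275,220)),
 red=((0,150,80),(4,255,255),(192,135,222,185)),flap=((50,60,30),(95,255,160),(200,130,285,205)),tray=((100,120,60),(125,255,255),(318,150,390,232))),
"scene":dict(clamp=((5,120,90),(18,255,255),(230,185,285,215)),yellow=((22,140,120),(35,255,255),(245,172,295,200)),
 red=((0,150,80),(4,255,255),(280,180,310,240)),flap=((50,60,30),(95,255,160),(210,180,300,245)),tray=((100,120,60),(125,255,255),(140,145,212,200)))}
if __name__=="__main__":
    for n in R:
        I=cv2.imread(f"pics/{n}0.png"); D=np.load(n+"0.npy"); hsv=cv2.cvtColor(I,cv2.COLOR_BGR2HSV); P=cloud(n,D)
        for k,(lo,hi,roi) in R[n].items():
            m=blob(hsv,lo,hi,roi); ys,xs=np.nonzero(m)
            r=cv2.minAreaRect(np.stack([xs,ys],1).astype(np.float32))
            q=P[m>0]; print(n,k,len(xs),"rect",np.round(r[0],1),np.round(r[1],1),round(r[2],1),"xyz med",np.round(np.median(q,0),4),"z 5/95",np.round(np.percentile(q[:,2],[5,95]),3))
            z={"clamp":.121,"yellow":.096,"flap":.097,"tray":.025}.get(k)
            if z: print("   corners",*[np.round(onz(n,*c,z)[:2],4) for c in cv2.boxPoints(r)])
            if k=="red":
                for x,y in list(zip(xs,ys))[::3]: print("   ",x,y,I[y,x],np.round(P[y,x],3))
E
python3 m.py
python3 - <<'E'
import cv2
a=cv2.imread("pics/top0.png")[120:230,180:300]; b=cv2.imread("pics/scene0.png")[170:260,205:315]
a=cv2.resize(a,(400,366),interpolation=2);b=cv2.resize(b,(400,327),interpolation=2)
b=cv2.copyMakeBorder(b,0,39,0,0,0); cv2.imwrite("pics/crop0.png",cv2.hconcat([a,b]))
E
```

```text
top clamp 273 rect [245.4 168.3] [ 8.5 39.5] 76.0 xyz med [0.5925 0.0335 0.1205] z 5/95 [0.115 0.126]
   corners [0.5922 0.0911] [ 0.6212 -0.0346] [ 0.5931 -0.0404] [0.5644 0.0849]
top yellow 196 rect [249.1 198.8] [15.8 31.3] 77.5 xyz med [0.4847 0.0122 0.0975] z 5/95 [0.    0.104]
   corners [0.5122 0.0714] [ 0.5322 -0.0293] [ 0.4803 -0.0388] [0.4606 0.0612]
top red 25 rect [206.  172.6] [7.5 3.6] 76.0 xyz med [0.5592 0.1461 0.1991] z 5/95 [0.182 0.205]
    205 169 [ 49  59 126] [0.578 0.151 0.181]
    206 171 [ 15  24 125] [0.568 0.147 0.191]
    205 172 [  0   1 125] [0.563 0.149 0.199]
    205 173 [  0   4 126] [0.56  0.149 0.198]
    208 173 [34 39 96] [0.566 0.142 0.173]
    207 174 [  2   6 119] [0.555 0.142 0.206]
    206 175 [  0   0 125] [0.552 0.146 0.206]
    205 176 [  7  23 127] [0.55  0.149 0.201]
    208 176 [ 27  35 111] [0.55  0.14  0.198]
top flap 2368 rect [242.8 166.4] [50.3 57.7] 77.7 xyz med [0.611  0.0356 0.097 ] z 5/95 [0.09  0.103]
   corners [0.6724 0.1444] [ 0.7103 -0.045 ] [ 0.5402 -0.0745] [0.5042 0.111 ]
top tray 2196 rect [353.3 191.4] [60.4 37.4] 73.
[... 1344 characters left out ...]
.136]
    291 223 [ 44  58 146] [0.627 0.163 0.127]
    289 229 [ 47  55 141] [0.643 0.166 0.118]
    289 231 [ 32  47 139] [0.642 0.166 0.108]
    288 233 [ 29  42 132] [0.65  0.166 0.107]
    287 235 [ 32  44 129] [0.656 0.166 0.104]
    288 236 [ 24  37 132] [0.656 0.17  0.102]
    288 238 [ 32  45 123] [0.66  0.172 0.098]
scene flap 1741 rect [254.3 210.2] [63.8 40.5] 14.0 xyz med [0.631  0.0448 0.0975] z 5/95 [0.094 0.101]
   corners [ 0.708  -0.0369] [ 0.5499 -0.1033] [0.5121 0.1042] [0.6682 0.1514]
scene tray 1352 rect [177.2 173.7] [31.6 54.6] 33.7 xyz med [ 0.5276 -0.3447  0.0057] z 5/95 [0.001 0.024]
   corners [ 0.6457 -0.3726] [ 0.3906 -0.4351] [ 0.4256 -0.287 ] [ 0.6671 -0.2421]
```

View pics/crop0.png

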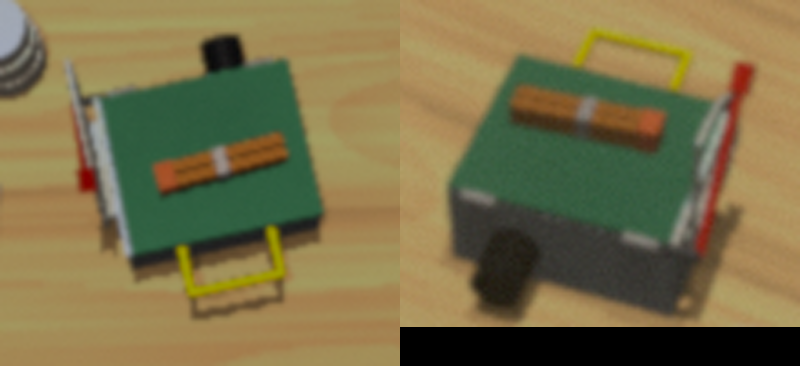

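The crop shows the clamp with its reddish end towards +y at (165,175) and its band at (221,161). The bar's ends are at (192,292) and (280,273) on the left, and at (595,32) and (690,55) on the right. The pointer's tip is at (88,180) on the left and (741,75) on the right. Next I triangulate these points and fit the pointer line in the hinge plane.

```bash
cat > t.py <<'E'
from m import *
T=lambda x,y:(180+x*.3,120+y*110/366); S=lambda x,y:(205+(x-400)*.275,170+y*90/327)
def tri(a,b):
    c1,d1=ray("top",*a); c2,d2=ray("scene",*b)
    s=np.linalg.lstsq(np.stack([d1,-d2],1),c2-c1,rcond=None)[0]; p,q=c1+d1*s[0],c2+d2*s[1]
    return (p+q)/2,np.linalg.norm(p-q)
pr=lambda n,r:print(n,np.round(r[0],4),"gap",round(r[1],4))
b1=tri(T(192,292),S(690,55));b2=tri(T(280,273),S(595,32)); pr("barL",b1);pr("barR",b2)
pr("band top",tri(T(221,158),S(588,103))); pr("tip",tri(T(88,180),S(741,75)))
pr("flapFR",tri(T(322,214),S(520,57)));pr("flapBR",tri(T(289,60),S(452,184)))
mask={}
for n in R:
    I=cv2.imread(f"pics/{n}0.png"); hsv=cv2.cvtColor(I,cv2.COLOR_BGR2HSV)
    for k in R[n]: mask[n,k]=blob(hsv,*R[n][k][:2],R[n][k][2])
# flap yaw & right edge from hull of top mask
P=cloud("top",np.load("top0.npy")); q=P[mask["top","clamp"]>0]; q=q[q[:,2]>.112]
r=cv2.minAreaRect(q[:,:2].astype(np.float32)); print("clamp cloud rect",r)
I=cv2.imread("pics/top0.png"); hsv=cv2.cvtColor(I,cv2.COLOR_BGR2HSV)
yaw=np.radians(11.2); u=np.array([np.cos(yaw),np.sin(yaw),0]); v=np.array([-u[1],u[0],0])
# hinge from bar: mid +.215 u ; tip check
barm=(b1[0]+b2[0])/2; d=b1[0]-b2[0]; print("bar len",np.linalg.norm(d),"yaw",np.degrees(np.arctan2(-d[0],d[1])))
h=barm+.215*u; h[2]=.09; print("hinge from bar",h,"box c",h-.08*u)
c=P[mask["top","flap"]>0]; c=c[abs(c[:,2]-.097)<.012]; lo=(c@u).min(),(c@u).max(),(c@v).min(),(c@v).max(); print("flap u,v ext",np.round(lo,4), "hinge u,v",h@u,h@v)
# pointer: cast rays on plane v = h.v+.118
for n in R:
    ys,xs=np.nonzero(mask[n,"red"]); pts=[]
    for x,y in zip(xs,ys):
        o,dd=ray(n,x,y); p=o+dd*((h@v+.118-o@v)/(dd@v)); pts.append([(h-p)@u,p[2]-.09])
    pts=np.array(pts); g=cv2.fitLine(pts.astype(np.float32),cv2.DIST_HUBER,0,.01,.01).ravel()
    print(n,"pointer line deg",np.degrees(np.arctan(g[1]/g[0])),"from hinge centroid",np.degrees(np.arctan2(*pts.mean(0)[::-1])),"maxr",np.hypot(*pts.T).max(), "range",pts.min(0),pts.max(0))
for n in R:
    ys,xs=np.nonzero(mask[n,"tray"]); hull=cv2.convexHull(np.stack([xs,ys],1).astype(np.int32)); ap=cv2.approxPolyDP(hull,4,True)[:,0]
    w=np.array([onz(n,*p,.025)[:2] for p in ap]); print(n,"tray",np.round(w,3).tolist(),"mean",w.mean(0))
D=np.load("top0.npy");q=P[mask["top","tray"]>0];q=q[q[:,2]<.012];r=cv2.minAreaRect(q[:,:2].astype(np.float32)); print("tray floor",r,np.median(q[:,2]))
E
python3 t.py
```

```text
barL [0.4664 0.0575 0.0945] gap 0.0069
barR [ 0.4831 -0.0299  0.0954] gap 0.0047
band top [0.592  0.0251 0.128 ] gap 0.0058
tip [0.5574 0.1475 0.1917] gap 0.0039
flapFR [ 0.542  -0.0735  0.0922] gap 0.0043
flapBR [ 0.7009 -0.0442  0.0937] gap 0.0089
clamp cloud rect ((0.4015405774116516, -0.013688653707504272), (0.423386812210083, 0.12883923947811127), 11.512799263000488)
bar len 0.08900016098782189 yaw 10.803142451120548
hinge from bar [0.68563107 0.0555825  0.09      ] box c [0.60715465 0.04004375 0.09      ]
flap u,v ext [ 0.5177  0.6852 -0.179   0.0108] hinge u,v 0.6833693599128986 -0.07864916668896252
top pointer line deg 74.765625 from hinge centroid -8.470502184065511 maxr 0.1661104345550164 range [ 0.03228335 -0.16294313] [0.11556652 0.12261938]
scene pointer line deg 42.641453 from hinge centroid 52.57921169479333 maxr 0.1563646127036237 range [-0.00936732  0.00265159] [0.1204292  0.12622052]
top tray [[0.442, -0.422], [0.415, -0.302], [0.612, -0.259], [0.641, -0.376]] mean [ 0.52745081 -0.33983816]
scene tray [[0.422, -0.301], [0.623, -0.251], [0.645, -0.368], [0.46, -0.412]] mean [ 0.53761012 -0.33306059]
tray floor ((0.5304616689682007, -0.3441053330898285), (0.20788756012916565, 0.12129031121730804), 12.09163761138916) 0.004471585964582952
```

The measurements agree with the text:
- **Bar:** 89 mm long, at z 0.095.
- **Clamp top:** z about 0.12, centre (0.5925, 0.025), closing direction at yaw 13°.
- **Box:** yaw about 11°.
- **Tray:** centre about (0.530, -0.342), yaw 12°, floor at 4.5 mm.
- **Pointer:** about 44°.

Now I move above the clamp.

```bash
python3 -m crank '[0,0,-0.124,0.061,-0.0844,0.025,60, 0,0,-0.124,0.061,-0.0844,0.025,60, 0,0,-0.124,0.061,-0.0844,0.025,60, 0,0,-0.124,0.061,-0.0844,0.025,60, 0,0,-0.124,0.061,-0.0844,0.025,60, 0,0,-0.124,0.061,-0.0844,0.025,60, 0,0,-0.124,0.061,-0.0844,0.025,60, 0,0,-0.124,0.061,-0.0844,0.025,60]'
python3 -m crank '[0,0,-0.124,0.061,-0.0844,0,60, 0,0,-0.124,0.061,-0.0844,0,60, 0,0,-0.124,0.061,-0.0844,0,60, 0,0,-0.124,0.061,-0.0844,0,60, 0,0,-0.124,0.061,-0.0844,0,60, 0,0,-0.124,0.061,-0.0844,0,60, 0,0,-0.124,0.061,-0.0844,0,60, 0,0,-0.124,0.061,-0.0844,0,60]'
python3 -m crank '[0,0,0,0,0,0,60,0,0,0,0,0,0,60]'
```

```text
time_s: 0.9
eef_pos: [0.3979, 0.2932, 0.2987]
orientation: [[-0.666, 0.746, -0.0], [0.746, 0.666, -0.0], [0.0, -0.0, -1.0]]
contact_force: [-0.1, 0.6, 0.1]
finger_gap: 0.639
grip_force: 0.0
time_s: 1.7
eef_pos: [0.5932, 0.0231, 0.2981]
orientation: [[-0.23, 0.973, -0.001], [0.973, 0.23, 0.0], [0.0, -0.001, -1.0]]
contact_force: [0.6, 0.7, -0.2]
finger_gap: 0.646
grip_force: 0.0
time_s: 1.9
eef_pos: [0.5925, 0.0239, 0.2976]
orientation: [[-0.231, 0.973, -0.002], [0.973, 0.231, 0.0], [0.001, -0.002, -1.0]]
contact_force: [0.8, -0.2, 0.3]
finger_gap: 0.647
grip_force: 0.0
```

```bash
python3 -m crank '[0,0,0,0,0,-0.08,60,0,0,0,0,0,-0.08,60,0,0,0,0,0,-0.08,60,0,0,0,0,0,-0.08,60,0,0,0,0,0,-0.08,60,0,0,0,0,0,-0.05,60,0,0,0,0,0,-0.03,60,0,0,0,0,0,-0.01,60]'
python3 -m crank '[0,0,0,0,0,0,60,0,0,0,0,0,0,15,0,0,0,0,0,0,15,0,0,0,0,0,0,15,0,0,0,0,0,0,15,0,0,0,0,0,0,15]'
```

```text
time_s: 2.7
eef_pos: [0.5915, 0.0258, 0.1014]
orientation: [[-0.234, 0.972, -0.002], [0.972, 0.234, 0.0], [0.001, -0.002, -1.0]]
contact_force: [0.4, -0.5, 0.2]
finger_gap: 0.644
grip_force: 0.0
time_s: 3.3
eef_pos: [0.5929, 0.0246, 0.103]
orientation: [[-0.233, 0.973, 0.001], [0.973, 0.233, -0.0], [-0.0, 0.001, -1.0]]
contact_force: [-0.6, -0.4, 2.0]
finger_gap: 0.278
grip_force: 30.0
```

```bash
python3 -m crank '[0,0,0,0,0,0.05,15,0,0,0,0,0,0.08,15,0,0,0,0,0,0.08,15,0,0,0,0,0,0.08,15,0,0,-0.265,-0.0131,-0.0764,0.05,15,0,0,-0.265,-0.0131,-0.0764,0,15,0,0,-0.265,-0.0131,-0.0764,0,15,0,0,-0.265,-0.0131,-0.0764,0,15]'
python3 -m crank '[0,0,-0.265,-0.0131,-0.0764,0,15,0,0,-0.265,-0.0131,-0.0764,0,15,0,0,-0.265,-0.0131,-0.0764,0,15,0,0,-0.265,-0.0131,-0.0764,0,15,0,0,-0.265,-0.0131,-0.0764,0,15,0,0,-0.265,-0.0131,-0.0764,0,15,0,0,-0.265,-0.0131,-0.0764,0,15,0,0,-0.265,-0.0131,-0.0764,0,15]'
python3 -m crank '[0,0,0,0,0,0,15,0,0,0,0,0,0,15]'
python3 - <<'E'
from h import *
I,D=env.read_camera("scene"); J,_=env.read_camera("top")
cv2.imwrite("pics/p1.png",cv2.hconcat([cv2.resize(I[90:240,80:280],(400,300)),cv2.resize(J[110:260,220:420],(400,300))]))
E
```

```text
time_s: 4.1
eef_pos: [0.5714, -0.0986, 0.2388]
orientation: [[0.296, 0.955, 0.0], [0.955, -0.296, -0.0], [-0.0, 0.0, -1.0]]
contact_force: [0.5, -0.4, -0.8]
finger_gap: 0.275
grip_force: 30.0
time_s: 4.9
eef_pos: [0.5292, -0.3432, 0.2384]
orientation: [[0.978, 0.209, -0.0], [0.209, -0.978, 0.0], [-0.0, -0.0, -1.0]]
contact_force: [0.6, 0.6, -0.8]
finger_gap: 0.276
grip_force: 30.0
time_s: 5.1
eef_pos: [0.5293, -0.3424, 0.2382]
orientation: [[0.977, 0.214, -0.001], [0.214, -0.977, 0.001], [-0.0, -0.001, -1.0]]
contact_force: [0.3, 0.1, -0.9]
finger_gap: 0.277
grip_force: 30.0
```

View pics/p1.png

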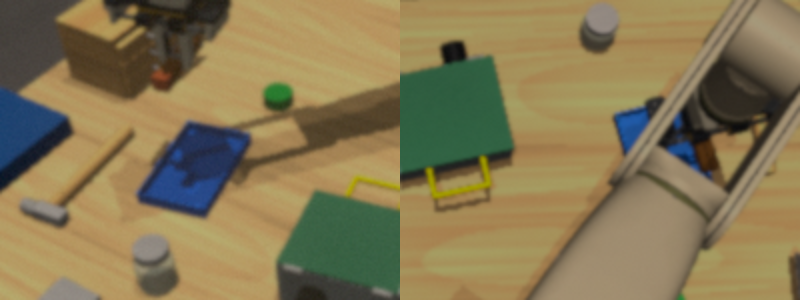

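The clamp hangs level in the gripper over the tray, lined up with the tray's long axis (scene crop (165,75), above the tray at (195,167)). The flap is still shut. I lower it in.

```bash
python3 -m crank '[0,0,0,0,0,-0.08,15,0,0,0,0,0,-0.08,15,0,0,0,0,0,-0.08,15,0,0,0,0,0,-0.08,15,0,0,0,0,0,-0.08,15,0,0,0,0,0,-0.08,15,0,0,0,0,0,-0.05,15,0,0,0,0,0,-0.03,15]'
python3 -m crank '[0,0,0,0,0,-0.004,15,0,0,0,0,0,0,15,0,0,0,0,0,0,15]'
```

```text
time_s: 6.0
eef_pos: [0.529, -0.3398, 0.0123]
orientation: [[0.976, 0.217, -0.002], [0.217, -0.976, 0.002], [-0.002, -0.003, -1.0]]
contact_force: [-0.8, 0.1, -0.3]
finger_gap: 0.275
grip_force: 30.0
time_s: 6.3
eef_pos: [0.531, -0.3426, 0.0149]
orientation: [[0.977, 0.215, 0.002], [0.215, -0.977, -0.002], [0.002, 0.002, -1.0]]
contact_force: [0.1, 0.3, 0.3]
finger_gap: 0.277
grip_force: 30.0
```

```bash
python3 -m crank '[0,0,0,0,0,-0.005,15,0,0,0,0,0,0,15,0,0,0,0,0,0,15]'
python3 -m crank '[0,0,0,0,0,0,45,0,0,0,0,0,0,45,0,0,0,0,0,0,45,0,0,0,0,0,0,45]'
python3 -m crank '[0,0,0,0,0,0.04,45,0,0,0,0,0,0.08,45,0,0,0,0,0,0.08,45,0,0,0,0,0,0.08,45,0,0,0,0,0,0.08,45,0,0,0,0,0,0.08,45,0,0,0,0,0,0.08,45,0,0,0,0,0,0,45]'
```

```text
time_s: 6.6
eef_pos: [0.5299, -0.3422, 0.0115]
orientation: [[0.977, 0.214, 0.001], [0.214, -0.977, -0.0], [0.0, 0.001, -1.0]]
contact_force: [0.0, -0.5, -1.6]
finger_gap: 0.278
grip_force: 30.0
time_s: 7.0
eef_pos: [0.5297, -0.342, 0.0111]
orientation: [[0.977, 0.214, 0.0], [0.214, -0.977, -0.0], [0.0, 0.0, -1.0]]
contact_force: [0.8, 0.5, -0.1]
finger_gap: 0.479
grip_force: 0.0
time_s: 7.8
eef_pos: [0.5322, -0.3438, 0.2272]
orientation: [[0.977, 0.214, 0.009], [0.214, -0.977, -0.007], [0.007, 0.008, -1.0]]
contact_force: [-0.1, 0.1, 0.3]
finger_gap: 0.485
grip_force: 0.0
```

```bash
python3 -m crank '[0,0,0.258,-0.0115,0.0742,0,45,0,0,0.258,-0.0115,0.0742,0,45,0,0,0.258,-0.0115,0.0742,0,45,0,0,0.258,-0.0115,0.0742,0,45,0,0,0.258,-0.0115,0.0742,0,45,0,0,0.258,-0.0115,0.0742,0,45,0,0,0.258,-0.0115,0.0742,0,45,0,0,0.258,-0.0115,0.0742,0,45]'
python3 -m crank '[0,0,0.258,-0.0115,0.0742,0,45,0,0,0.258,-0.0115,0.0742,0,45,0,0,0.258,-0.0115,0.0742,0,45,0,0,0.258,-0.0115,0.0742,0,45,0,0,0,0,0,0,45,0,0,0,0,0,0,45]'
python3 - <<'E'
from m import *
I,D=env.read_camera("scene"); J,E=env.read_camera("top")
for n,X,Z in(("scene",I,D),("top",J,E)):
    m=blob(cv2.cvtColor(X,cv2.COLOR_BGR2HSV),*R[n]["clamp"][:2],R[n]["tray"][2]); q=cloud(n,Z)[m>0]; q=q[q[:,2]<.06]
    print(n,len(q),np.median(q,0),cv2.minAreaRect(q[:,:2].astype(np.float32)) if len(q)>3 else 0)
cv2.imwrite("pics/p2.png",cv2.hconcat([cv2.resize(I[110:260,140:340],(400,300)),cv2.resize(J[110:260,220:420],(400,300))]))
E
```

```text
time_s: 8.6
eef_pos: [0.4924, -0.1033, 0.2194]
orientation: [[0.312, 0.95, 0.0], [0.95, -0.312, -0.0], [0.0, 0.0, -1.0]]
contact_force: [-0.1, 0.2, -1.0]
finger_gap: 0.477
grip_force: 0.0
time_s: 9.2
eef_pos: [0.4745, 0.0145, 0.2194]
orientation: [[-0.192, 0.981, 0.001], [0.981, 0.192, -0.0], [-0.001, 0.0, -1.0]]
contact_force: [0.3, 0.2, -0.3]
finger_gap: 0.482
grip_force: 0.0
scene 702 [ 0.49336919 -0.34806002  0.00207072] ((0.5128031969070435, -0.3731972873210907), (0.3183695673942566, 0.2778526246547699), 34.22400665283203)
top 681 [ 0.47477448 -0.35042668  0.00256718] ((0.492266982793808, -0.34426751732826233), (0.24959737062454224, 0.1964091956615448), 85.39102935791016)
```

View pics/p2.png

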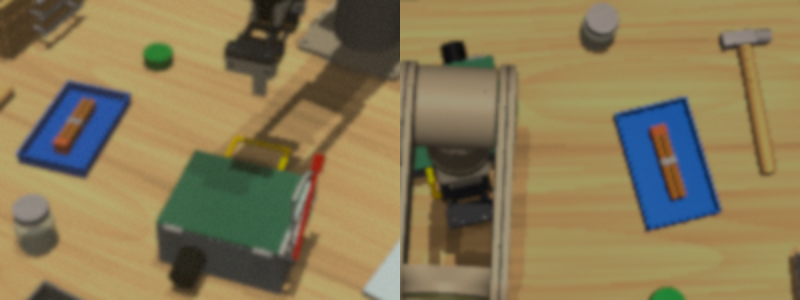

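The clamp lies flat and centred in the tray (top crop (668,161), tray (668,165)). The fingers hang above the handle at scene crop (262,85). Now I go down to the bar and pinch it.

```bash
python3 -m crank '[0,0,0,0,0,-0.07,45,0,0,0,0,0,-0.07,45,0,0,0,0,0,-0.07,45,0,0,0,0,0,-0.07,45,0,0,0,0,0,-0.05,45,0,0,0,0,0,-0.022,45,0,0,0,0,0,0,45]'
python3 -m crank '[0,0,0,0,0,0,0,0,0,0,0,0,0,0,0,0,0,0,0,0,0,0,0,0,0,0,0,0,0,0,0,0,0,0,0,0,0,0,0,0,0,0]'
```

```text
time_s: 10.0
eef_pos: [0.4736, 0.0134, 0.0771]
orientation: [[-0.19, 0.982, -0.003], [0.982, 0.19, 0.0], [0.001, -0.003, -1.0]]
contact_force: [-0.4, -0.6, 0.3]
finger_gap: 0.483
grip_force: 0.0
time_s: 10.6
eef_pos: [0.4758, 0.0144, 0.0789]
orientation: [[-0.192, 0.981, 0.003], [0.981, 0.192, 0.0], [-0.0, 0.003, -1.0]]
contact_force: [5.6, 0.5, -2.1]
finger_gap: 0.099
grip_force: 30.0
```

Run:
```python
import numpy as np
t=np.radians(np.arange(0,45,4)); s=-.215*np.cos(t)+.004*np.sin(t); z=.215*np.sin(t)+.004*np.cos(t)
y=np.radians(11.1)
for a,b in zip(np.diff(s),np.diff(z)): print(np.round(np.array([a*np.cos(y),a*np.sin(y),b])/.4,4))
```

```text
[0.002  0.0004 0.0375]
[0.0045 0.0009 0.0372]
[0.0071 0.0014 0.0368]
[0.0096 0.0019 0.0362]
[0.012  0.0024 0.0355]
[0.0144 0.0028 0.0345]
[0.0168 0.0033 0.0334]
[0.019  0.0037 0.0321]
[0.0212 0.0042 0.0307]
[0.0232 0.0046 0.0291]
[0.0251 0.0049 0.0274]
```

```bash
python3 -m crank '[0,0,0,0.002,0.0004,0.0375,0,0,0,0,0.0045,0.0009,0.0372,0,0,0,0,0.0071,0.0014,0.0368,0,0,0,0,0.0096,0.0019,0.0362,0,0,0,0,0.012,0.0024,0.0355,0,0,0,0,0,0,0,0]'
python3 -m crank '[0,0,0,0.0144,0.0028,0.0345,0,0,0,0,0.0168,0.0033,0.0334,0,0,0,0,0.019,0.0037,0.0321,0,0,0,0,0.0212,0.0042,0.0307,0,0,0,0,0.0232,0.0046,0.0291,0,0,0,0,0.0251,0.0049,0.0274,0,0,0,0,0,0,0,0,0,0,0,0,0,0,0]'
python3 - <<'E'
from h import *
I,D=env.read_camera("scene"); J,E=env.read_camera("top")
cv2.imwrite("pics/s3.png",I);cv2.imwrite("pics/t3.png",J);np.save("s3.npy",D);np.save("t3.npy",E)
cv2.imwrite("pics/p3.png",cv2.resize(I[140:260,200:340],(700,600),interpolation=2))
E
```

```text
time_s: 11.2
eef_pos: [0.4911, 0.0173, 0.1538]
orientation: [[-0.192, 0.981, 0.005], [0.981, 0.192, 0.0], [-0.001, 0.005, -1.0]]
contact_force: [9.5, 2.0, -6.9]
finger_gap: 0.095
grip_force: 30.0
time_s: 12.0
eef_pos: [0.5372, 0.0262, 0.2251]
orientation: [[-0.192, 0.981, 0.0], [0.981, 0.192, -0.0], [-0.0, 0.0, -1.0]]
contact_force: [8.2, -1.5, -11.1]
finger_gap: 0.096
grip_force: 30.0
```

View pics/p3.png

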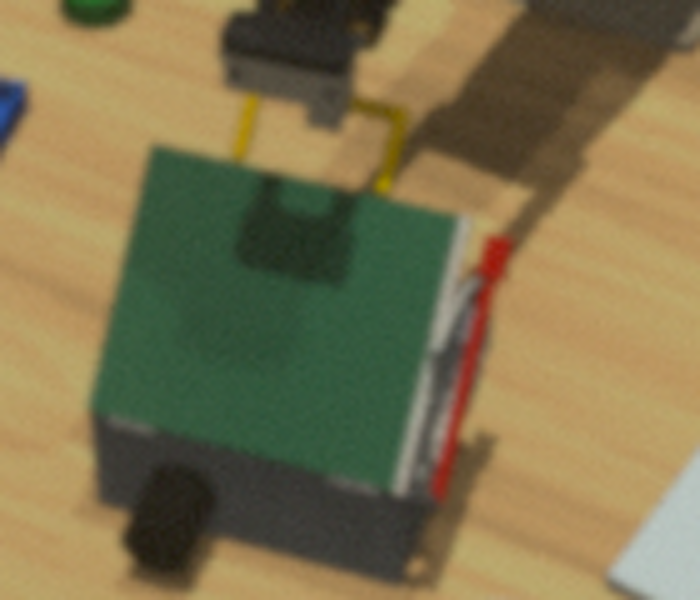

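The flap is up and held at the bar, with the clamp clear. Its stripe edge runs from (398,490) to (467,220) and the pointer from (440,497) to (500,240), so they are close to parallel. Next I measure both angles.

```bash
cat > a.py <<'E'
from m import *
import sys
sI,sD,tI,tD=sys.argv[1:]
yaw=np.radians(11.1); u=np.array([np.cos(yaw),np.sin(yaw),0]); v=np.array([-u[1],u[0],0]); h=np.array([.6856,.0556,.09])
F=lambda p:((h-p)@u,(p-h)@v,p[...,2]-.09)
for n,i,d in(("scene",sI,sD),("top",tI,tD)):
    I=cv2.imread(i); P=cloud(n,np.load(d)); hsv=cv2.cvtColor(I,cv2.COLOR_BGR2HSV)
    m=cv2.inRange(hsv,(50,60,20),(95,255,170)); m=cv2.erode(m,np.ones((3,3))); q=P[m>0]; a,b,c=F(q)
    k=(abs(b)<.1)&(a>.02)&(a<.17)&(c>0)&(c<.19); a,b,c=a[k],b[k],c[k]
    if k.sum()>50:
        g=np.linalg.lstsq(np.stack([a,b,np.ones_like(a)],1),c,rcond=None)[0]; r=abs(np.stack([a,b,np.ones_like(a)],1)@g-c)<.01
        g=np.linalg.lstsq(np.stack([a,b,np.ones_like(a)],1)[r],c[r],rcond=None)[0]; print(n,"flap plane deg",np.degrees(np.arctan(g[0])),g,r.sum())
    m=cv2.inRange(hsv,(0,140,60),(4,255,255)); q=P[m>0]; a,b,c=F(q); k=(abs(b-.118)<.03)&(a>-.02)&(a<.16)&(c>-.02)&(c<.17)
    pts=np.stack([a[k],c[k]],1).astype(np.float32)
    if len(pts)>5:
        g=cv2.fitLine(pts,cv2.DIST_HUBER,0,.01,.01).ravel(); print(n,"pointer depth deg",np.degrees(np.arctan(g[1]/g[0])),"through",g[2:],len(pts),"v",np.median(b[k]),"radial mean deg",np.degrees(np.arctan2(*pts[pts[:,0]>.05].mean(0)[::-1])))
def ang(n,p,q,off):
    r=[]
    for w in(p,q):
        o,d=ray(n,*w); x=o+d*((h@v+off-o@v)/(d@v)); A=F(x); r.append((A[0],A[2]))
    r=np.array(r); e=r[1]-r[0]; return np.degrees(np.arctan2(e[1],e[0])),r.round(3).tolist()
if "3" in sI:
    C=lambda x,y:(200+x/5,140+y/5)
    print("stripe",ang("scene",C(398,490),C(467,220),.100)); print("pointer",ang("scene",C(440,497),C(500,240),.118))
E
python3 a.py pics/s3.png s3.npy pics/t3.png t3.npy; echo initial; python3 a.py pics/scene0.png scene0.npy pics/top0.png top0.npy
```

```text
scene flap plane deg 43.68045105232977 [0.95496819 0.00560423 0.00949092] 2433
scene pointer depth deg 44.539627 through [0.06127473 0.06282894] 99 v 0.11605096044701009 radial mean deg 44.150257
top flap plane deg 42.85776467545158 [0.9278846  0.07172918 0.01098042] 58
top pointer depth deg 27.159765 through [0.10371964 0.10489199] 27 v 0.11260180140493295 radial mean deg 44.754513
stripe (np.float64(37.93191537615215), [[-0.02, 0.028], [0.105, 0.126]])
pointer (np.float64(45.77720366891266), [[0.009, -0.005], [0.117, 0.105]])
initial
scene flap plane deg -0.07122765007453295 [-0.00124316  0.00013149  0.00756574] 1132
scene pointer depth deg 44.12874 through [0.05072616 0.05201373] 78 v 0.11580593205518791 radial mean deg 45.162457
top flap plane deg -0.03389341115167285 [-0.00059155 -0.00022878  0.00721687] 1689
top pointer depth deg 34.10655 through [0.1042072  0.10668944] 27 v 0.11252855461248155 radial mean deg 45.057743
```

The flap is at 43.7° and the pointer at about 44.6°, inside the tolerance. I nudge it 0.8°, let it settle, check, and hand in.

```bash
python3 -m crank '[0,0,0,0.0052,0.001,0.0054,0,0,0,0,0,0,0,0,0,0,0,0,0,0,0,0,0,0,0,0,0,0,0,0,0,0,0,0,0,0,0,0,0,0,0,0]'
python3 - <<'E'
from h import *
for k in "45":
    I,D=env.read_camera("scene"); J,E=env.read_camera("top")
    cv2.imwrite(f"pics/s{k}.png",I);cv2.imwrite(f"pics/t{k}.png",J);np.save(f"s{k}.npy",D);np.save(f"t{k}.npy",E)
E
for k in 4 5; do python3 a.py pics/s$k.png s$k.npy pics/t$k.png t$k.npy|grep scene; done
```

```text
time_s: 12.7
eef_pos: [0.5388, 0.0265, 0.2268]
orientation: [[-0.192, 0.981, -0.001], [0.981, 0.192, -0.0], [-0.0, -0.001, -1.0]]
contact_force: [8.8, -1.3, -11.4]
finger_gap: 0.095
grip_force: 30.0
scene flap plane deg 44.38500843987525 [0.97875991 0.00603896 0.00936962] 2439
scene pointer depth deg 44.25689 through [0.06115176 0.06221433] 94 v 0.11609930663034063 radial mean deg 45.126347
scene flap plane deg 44.18918367267011 [0.97209027 0.00519415 0.00980293] 2430
scene pointer depth deg 44.09855 through [0.06010693 0.06090738] 96 v 0.11609277119326476 radial mean deg 44.96309
```

```bash
python3 -c "
from bench import env
print(env.job_done())"
```

```text
the job is handed in; nothing more can be done
None
```

The clamp lies flat in the tray, and I handed the job in with the gripper holding the flap still at about 44.3°, against about 44.5° measured for the pointer; the hand-in gave no verdict.

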